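Fill and present the first-aid tray

TASK

Set exactly three of the five small aluminium tins upright in the stainless tray of the cedar box, placing rather than dropping them, and leave the other two where they stand. Then pull the tray out by its handle, against its spring, until its front face is level with the two marker posts, and keep it there for the count to be checked: finish while still holding the handle, with the tray at the mark. Do not disturb anything else on the bench.

Things in the scene. Friction and masses are not known exactly. Their poses are not given: they have to be found in the camera images.
- box: Fixed cedar box, open at top and front, on a 12 mm board. Origin on the bench under its middle; x points from the open front to the back (the tray pulls out to -x), z up. Outer x -0.078 to 0.080, 220 mm wide (y), walls 10 mm, top at z 0.055. Board: x -0.21 to 0.08, 264 mm wide. The flap lid stays open, leaning out from the top of the back wall to z 0.16 at x 0.20
- tray (a joint): How far the stainless tray has been pulled out, in m: 0 fully in, stop at 0.10. A spring draws it in whenever it is let go: about 4 N when closed, growing by 0.7 N per 10 mm. It starts closed
- tray_in (a point): Centre of the inner floor of the stainless tray, moving with it, 17 mm above the bench; axes as the box. The inside is 140 mm along x by 184 mm along y with a flat floor; the side and back walls rise 27 mm above the floor, the front panel 35 mm
- tray_front (a point): Middle of the outer front face of the tray (the plane that is brought level with the marker posts), moving with the tray, 50 mm above the bench; the front panel is 196 mm wide along y
- handle (a point): Steel pull bar of the tray: 12 mm square section, 90 mm long along y, origin at its centre, 44 mm above the bench and 50 mm in front of the tray front face, so 44 mm are free between bar and tray. Two 8 mm rods, 40 mm either side of its middle, join it to the tray. Axes as the box
- mark: Two fixed steel marker posts on the board, either side of the path of the tray, 118 mm left and right of its middle: each 10 mm along x, 14 mm wide, 30 mm tall. Origin midway between them at their feet (12 mm above the bench), in the middle of their thickness; axes as the box. Their place along x differs: the tray must come out 41 to 75 mm
- tin1: One of five equal small round aluminium tins with push-fit lid, 40 mm across the lid, 38 mm below it, 30 mm tall (the lid is the top 10 mm); origin at the centre of its underside, z up. Rigid, about 45 g
- tin2: One of five equal small round aluminium tins with push-fit lid, 40 mm across the lid, 38 mm below it, 30 mm tall (the lid is the top 10 mm); origin at the centre of its underside, z up. Rigid, about 45 g
- tin3: One of five equal small round aluminium tins with push-fit lid, 40 mm across the lid, 38 mm below it, 30 mm tall (the lid is the top 10 mm); origin at the centre of its underside, z up. Rigid, about 45 g
- tin4: One of five equal small round aluminium tins with push-fit lid, 40 mm across the lid, 38 mm below it, 30 mm tall (the lid is the top 10 mm); origin at the centre of its underside, z up. Rigid, about 45 g
- tin5: One of five equal small round aluminium tins with push-fit lid, 40 mm across the lid, 38 mm below it, 30 mm tall (the lid is the top 10 mm); origin at the centre of its underside, z up. Rigid, about 45 g
- big_tin: Bystander: the wide aluminium tin, 64 mm across, 34 mm tall; origin at the centre of its underside
- splint: Bystander: grey hard silicone finger splint, a trough 64 mm long (x), 22 mm wide, 14 mm high; origin at the centre of its underside
- tape: Bystander: roll of tape lying flat, 54 mm across with a 34 mm hole, 22 mm high; origin at the centre of its underside
- jar: Bystander: closed blue plastic jar, 62 mm across, 75 mm tall; origin at the centre of its underside
- torch: Bystander: white plastic torch lying along its x axis, 136 mm long, 34 mm high; origin under its middle
- flask: Bystander: white plastic bottle, 52 mm across, 120 mm tall; origin at the centre of its underside
Not all that is in view belongs to the job. What is shaped like the tin1 but green or turquoise is not meant.

How it is judged:
On the way, in this order (a step that is already met when the one before it is completed fails the run):
1. exactly three small tins stand let go in the closed tray, the other two are left ((distance of tin1 from where it was at the start of the episode below 0.03 m or (x of tin1 in the frame of tray_in between -0.056 and 0.056 m and y of tin1 in the frame of tray_in between -0.08 and 0.08 m and z of tin1 in the frame of tray_in between -0.006 and 0.006 m and angle between tin1's own z axis and vertical below 0.12 rad and contact force between the fingers and tin1 below 0.1 N)) and (distance of tin2 from where it was at the start of the episode below 0.03 m or (x of tin2 in the frame of tray_in between -0.056 and 0.056 m and y of tin2 in the frame of tray_in between -0.08 and 0.08 m and z of tin2 in the frame of tray_in between -0.006 and 0.006 m and angle between tin2's own z axis and vertical below 0.12 rad and contact force between the fingers and tin2 below 0.1 N)) and (distance of tin3 from where it was at the start of the episode below 0.03 m or (x of tin3 in the frame of tray_in between -0.056 and 0.056 m and y of tin3 in the frame of tray_in between -0.08 and 0.08 m and z of tin3 in the frame of tray_in between -0.006 and 0.006 m and angle between tin3's own z axis and vertical below 0.12 rad and contact force between the fingers and tin3 below 0.1 N)) and (distance of tin4 from where it was at the start of the episode below 0.03 m or (x of tin4 in the frame of tray_in between -0.056 and 0.056 m and y of tin4 in the frame of tray_in between -0.08 and 0.08 m and z of tin4 in the frame of tray_in between -0.006 and 0.006 m and angle between tin4's own z axis and vertical below 0.12 rad and contact force between the fingers and tin4 below 0.1 N)) and (distance of tin5 from where it was at the start of the episode below 0.03 m or (x of tin5 in the frame of tray_in between -0.056 and 0.056 m and y of tin5 in the frame of tray_in between -0.08 and 0.08 m and z of tin5 in the frame of tray_in between -0.006 and 0.006 m and angle between tin5's own z axis and vertical below 0.12 rad and contact force between the fingers and tin5 below 0.1 N)) and (distance of each of tin1, tin2 from where it was at the start of the episode below 0.03 m or distance of each of tin1, tin3 from where it was at the start of the episode below 0.03 m or distance of each of tin1, tin4 from where it was at the start of the episode below 0.03 m or distance of each of tin1, tin5 from where it was at the start of the episode below 0.03 m or distance of each of tin2, tin3 from where it was at the start of the episode below 0.03 m or distance of each of tin2, tin4 from where it was at the start of the episode below 0.03 m or distance of each of tin2, tin5 from where it was at the start of the episode below 0.03 m or distance of each of tin3, tin4 from where it was at the start of the episode below 0.03 m or distance of each of tin3, tin5 from where it was at the start of the episode below 0.03 m or distance of each of tin4, tin5 from where it was at the start of the episode below 0.03 m) and not (distance of each of tin1, tin2, tin3 from where it was at the start of the episode below 0.03 m or distance of each of tin1, tin2, tin4 from where it was at the start of the episode below 0.03 m or distance of each of tin1, tin2, tin5 from where it was at the start of the episode below 0.03 m or distance of each of tin1, tin3, tin4 from where it was at the start of the episode below 0.03 m or distance of each of tin1, tin3, tin5 from where it was at the start of the episode below 0.03 m or distance of each of tin1, tin4, tin5 from where it was at the start of the episode below 0.03 m or distance of each of tin2, tin3, tin4 from where it was at the start of the episode below 0.03 m or distance of each of tin2, tin3, tin5 from where it was at the start of the episode below 0.03 m or distance of each of tin2, tin4, tin5 from where it was at the start of the episode below 0.03 m or distance of each of tin3, tin4, tin5 from where it was at the start of the episode below 0.03 m) and value of joint tray below 0.01 m), for 0.2 s.
2. the tray is held by its handle at the mark (x of tray_front in the frame of mark between -0.008 and 0.008 m and (contact force between the fingers and handle_bar above 2 N or contact force between the fingers and handle_rod1 above 2 N or contact force between the fingers and handle_rod2 above 2 N)), for 0.2 s.
At the end, for the whole second after the job is handed in: Three of the small tins stand upright on the tray floor (within 7 degrees), untouched by the fingers; the other two are within 30 mm of where they began; the tray front face is within 8 mm of the middle of the marker posts, at rest, and held there by the fingers on the handle (more than 2 N) (all of step 2 and (distance of tin1 from where it was at the start of the episode below 0.03 m or (x of tin1 in the frame of tray_in between -0.056 and 0.056 m and y of tin1 in the frame of tray_in between -0.08 and 0.08 m and z of tin1 in the frame of tray_in between -0.006 and 0.006 m and angle between tin1's own z axis and vertical below 0.12 rad and contact force between the fingers and tin1 below 0.1 N)) and (distance of tin2 from where it was at the start of the episode below 0.03 m or (x of tin2 in the frame of tray_in between -0.056 and 0.056 m and y of tin2 in the frame of tray_in between -0.08 and 0.08 m and z of tin2 in the frame of tray_in between -0.006 and 0.006 m and angle between tin2's own z axis and vertical below 0.12 rad and contact force between the fingers and tin2 below 0.1 N)) and (distance of tin3 from where it was at the start of the episode below 0.03 m or (x of tin3 in the frame of tray_in between -0.056 and 0.056 m and y of tin3 in the frame of tray_in between -0.08 and 0.08 m and z of tin3 in the frame of tray_in between -0.006 and 0.006 m and angle between tin3's own z axis and vertical below 0.12 rad and contact force between the fingers and tin3 below 0.1 N)) and (distance of tin4 from where it was at the start of the episode below 0.03 m or (x of tin4 in the frame of tray_in between -0.056 and 0.056 m and y of tin4 in the frame of tray_in between -0.08 and 0.08 m and z of tin4 in the frame of tray_in between -0.006 and 0.006 m and angle between tin4's own z axis and vertical below 0.12 rad and contact force between the fingers and tin4 below 0.1 N)) and (distance of tin5 from where it was at the start of the episode below 0.03 m or (x of tin5 in the frame of tray_in between -0.056 and 0.056 m and y of tin5 in the frame of tray_in between -0.08 and 0.08 m and z of tin5 in the frame of tray_in between -0.006 and 0.006 m and angle between tin5's own z axis and vertical below 0.12 rad and contact force between the fingers and tin5 below 0.1 N)) and (distance of each of tin1, tin2 from where it was at the start of the episode below 0.03 m or distance of each of tin1, tin3 from where it was at the start of the episode below 0.03 m or distance of each of tin1, tin4 from where it was at the start of the episode below 0.03 m or distance of each of tin1, tin5 from where it was at the start of the episode below 0.03 m or distance of each of tin2, tin3 from where it was at the start of the episode below 0.03 m or distance of each of tin2, tin4 from where it was at the start of the episode below 0.03 m or distance of each of tin2, tin5 from where it was at the start of the episode below 0.03 m or distance of each of tin3, tin4 from where it was at the start of the episode below 0.03 m or distance of each of tin3, tin5 from where it was at the start of the episode below 0.03 m or distance of each of tin4, tin5 from where it was at the start of the episode below 0.03 m) and not (distance of each of tin1, tin2, tin3 from where it was at the start of the episode below 0.03 m or distance of each of tin1, tin2, tin4 from where it was at the start of the episode below 0.03 m or distance of each of tin1, tin2, tin5 from where it was at the start of the episode below 0.03 m or distance of each of tin1, tin3, tin4 from where it was at the start of the episode below 0.03 m or distance of each of tin1, tin3, tin5 from where it was at the start of the episode below 0.03 m or distance of each of tin1, tin4, tin5 from where it was at the start of the episode below 0.03 m or distance of each of tin2, tin3, tin4 from where it was at the start of the episode below 0.03 m or distance of each of tin2, tin3, tin5 from where it was at the start of the episode below 0.03 m or distance of each of tin2, tin4, tin5 from where it was at the start of the episode below 0.03 m or distance of each of tin3, tin4, tin5 from where it was at the start of the episode below 0.03 m) and velocity of joint tray between -0.02 and 0.02 m/s); the arm keeps its last pose, push and grip.
It fails at once if the wide tin, splint, tape roll, jar, torch or bottle is moved more than 30 mm (distance of any of big_tin, splint, tape, jar, torch, flask from where it was at the start of the episode above 0.03 m).
It fails at once if a small tin is dropped (falls free faster than 0.9 m/s) ((linear speed of tin1 above 0.9 m/s and contact force between anything else and tin1 below 0.05 N) or (linear speed of tin2 above 0.9 m/s and contact force between anything else and tin2 below 0.05 N) or (linear speed of tin3 above 0.9 m/s and contact force between anything else and tin3 below 0.05 N) or (linear speed of tin4 above 0.9 m/s and contact force between anything else and tin4 below 0.05 N) or (linear speed of tin5 above 0.9 m/s and contact force between anything else and tin5 below 0.05 N)).
It also fails if it takes over 72 s, if anything falls off the work surface, if the arm or the gripper's body presses on something with over 40 N, if the wrist force passes 120 N, or if a joint passes its speed limit or range.

ROBOT

A 7-joint arm with a two-finger parallel gripper is mounted at the origin on the work surface. World frame = base frame: x ahead of the robot, y to its left, z up, the work surface at z = 0. Lengths are in m, angles in rad, forces in N, time in s.
With the tool pointing down it reaches from about 0.4 to 0.85 m from the base axis. Payload 10.4 kg.
Tool frame: the origin (TCP) lies at the very end of the fingers, on their centre line; the grasp point (between the pads) lies grip_point_offset behind it (grip_point_offset is the distance from the TCP to the grasp point, in m); z points along the fingers, y is the line along which they close (so a half turn about z gives the same grasp; the last joint's range is limited). The gripper opens to 85 mm and grips with 20 to 120 N. Pads are 22 mm wide; open, the fingers measure 114 mm over their backs; the gripper's body (76 mm by 85 mm) begins 54 mm behind the grasp point. The pads swing forward as they close: fully open they stand 13 mm farther back than shut.
Start: joints at [1.155, 0.332, -0.065, 1.46, 0.022, 1.35, -0.088], TCP at [0.239, -0.577, 0.231] pointing down, gripper open.
Joint ranges: [-2.6, 2.6], [-0.5, 2.12], [-1.47, 1.34], [0.16, 2.42], [-1.27, 4.41], [0.06, 2.06], [-2.6, 2.6]. Speed limits (rad/s): [2.22, 2.22, 2.79, 2.79, 3.14, 3.14, 3.14].

INTERFACE

Orientations are given as a rotation vector (axis times angle).
In Python, from plant import get_state, read_camera, hand_in, grip_point_offset gives the robot as it stands.
- The arm moves only by the tool arm_command, never from a script. Its argument "deltas" is one flat list of numbers, 7 for each row, row after row: the shift along the tool's x, y, z in mm, then the turn, a rotation vector about the tool's x, y, z in rad, then the opening, from 0 (shut) to 1 (fully open). A call has 1 to 20 rows; each row is the pose to reach, as a shift and turn from the pose commanded when the call began, along the tool's axes at that moment; what a row does not reach only later rows make up. A row lasts 1/10 s, in which the tool goes at most 50 mm and 8.59 degrees, less where a joint would pass 70% of its speed; a pose out of reach is approached as far as the arm can. A call with a gripper value outside its range is refused whole. The fingers move at their own pace and stop on an object; "grip_force" is the grip in N (left out, the last holds). Time passes only in rows, so rows that repeat a pose let the fingers close. It gives the time, the measured TCP pose, the force, the opening and the grip force at its end, in the units of the state.
- get_state(): the state, without advancing time (a new reading comes with each control period).
- read_camera(name): name is "scene" or "top" or "wrist"; returns a dict with "image" (480x640x3 uint8, blue, green, red), "depth" (480x640 float32, m along the optical axis (not along the pixel's ray), 0 where there is no reading), "K" (3x3 intrinsics, pixels), "position" and "rotation" of the camera in the world. Camera axes: x right, y down, z forward; pixel columns grow to the right and rows downward; lengths in m; the calibration is good to about 2 mm. The wrist camera is an equidistant fisheye: a pixel r from the principal point sees the ray r / f radians off the axis. A picture is of the moment at which its call begins.
- hand_in(): hands the job in; it is judged then, once.
The state is a dict: "t": time; "joints": joint angles; "qd": joint speeds; "tau": joint torques, N m; "position": TCP position; "ee_rot": TCP orientation; "ft_force": force on the tool from outside, world axes, zero at the start; "torque": the same for the moment, N m; "opening": finger opening in m; "grasp_force": force on a finger pad.
Only numpy, scipy, OpenCV 4.12 (cv2) and the standard library are available. Lean on these libraries where they do the work, as an engineer would, in place of code of your own. Each camera call takes 0.05 s, during which the arm holds its last target. There are 200 camera calls.

## Working session

There is one attempt and no reset: what is moved stays moved. The work goes in short steps, Python scripts to look and compute and a tool call to move; the robot and the scene stay as the last step left them, time stands still between calls to the robot, and variables do not carry over. Pictures are saved under pics/ and viewed, at most 10 in all, crops included, and the job is handed in when it is done.

Besides the shell and the picture viewer there is one more tool, called after "Call:" in YAML: its name, and indented under it one key for each argument. arm_command: Moves the arm, as the interface text tells. Its arguments: {"type":"object","properties":{"deltas":{"type":"array"},"grip_force":{"type":"number"}},"required":["deltas"]}

```bash
ls; mkdir -p pics; python3 - <<'E'
from plant import *
import cv2,numpy as np,pickle
s=get_state();print({k:np.round(v,3) for k,v in s.items()},grip_point_offset)
for n in["scene","top"]:
    c=read_camera(n);cv2.imwrite(f"pics/{n}0.png",c["image"]);pickle.dump(c,open(f"{n}0.pkl","wb"));print(n,c["K"],c["position"],c["rotation"])
E
```

```text
pics
{'t': np.float64(0.0), 'joints': array([ 1.155,  0.333, -0.065,  1.461,  0.022,  1.35 , -0.088]), 'qd': array([-0.   , -0.   , -0.001, -0.   , -0.   , -0.001,  0.001]), 'tau': array([ 1.0000e-03, -6.2545e+01,  5.0000e-02, -3.9161e+01,  1.6000e-02,
        1.0000e-02,  0.0000e+00]), 'position': array([ 0.239, -0.577,  0.231]), 'ee_rot': array([-3.08e+00, -6.13e-01,  1.00e-03]), 'ft_force': array([-0.044,  0.025,  0.295]), 'torque': array([ 0.006, -0.032, -0.001]), 'grasp_force': np.float64(0.0), 'opening': np.float64(0.086)} 0.0187
scene [[605.89145408   0.         317.86242572]
 [  0.         605.89145408 238.76544273]
 [  0.           0.           1.        ]] [1.10747526 0.47022714 0.80306955] [-1.06176142 -2.40299507  1.06691019]
top [[457.59393581   0.         314.76139451]
 [  0.         457.59393581 249.92317333]
 [  0.           0.           1.        ]] [ 0.49094156 -0.04062084  0.88122197] [-2.19309591  2.22107167 -0.12322023]
```

View pics/top0.png

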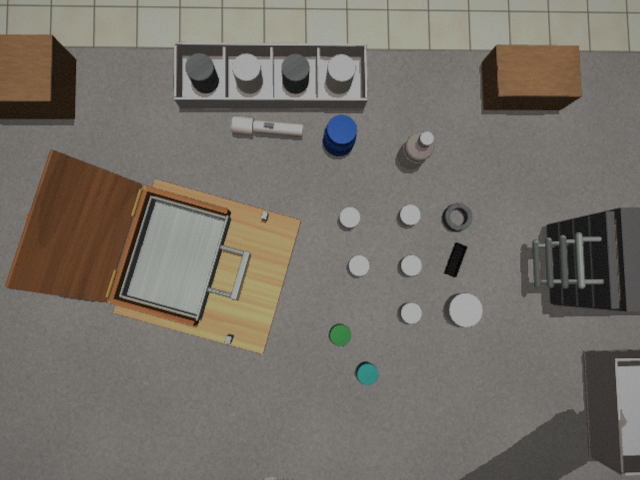

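View pics/scene0.png

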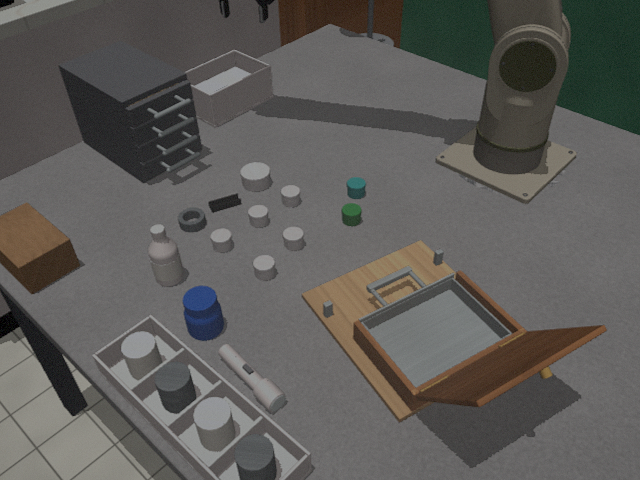

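Top view: five white/silver tins at (350,217), (359,266), (411,215), (411,266) and (411,313). The green (340,335) and turquoise (367,374) ones are decoys, and the big tin is at (465,310). The box is on the left with its handle at (240,275); the posts are at (265,216) and (229,339).

```bash
cat >h.py <<'E'
import numpy as np,cv2,pickle
from scipy.spatial.transform import Rotation as R
def cloud(c):
    K=c["K"];v,u=np.mgrid[:480,:640];d=c["depth"]
    p=np.stack([(u-K[0,2])/K[0,0]*d,(v-K[1,2])/K[1,1]*d,d],-1)
    return p@R.from_rotvec(c["rotation"]).as_matrix().T+c["position"]
E
python3 - <<'E'
from h import *
c=pickle.load(open("top0.pkl","rb"));P=cloud(c)
print("bench z",np.median(P[380:430,200:300,2]))
for n,(u,v) in dict(A=(350,217),B=(359,266),C=(411,215),D=(411,266),E=(411,313),G=(340,335),T=(367,374),big=(465,310)).items():
    q=P[v-20:v+21,u-20:u+21].reshape(-1,3);zt=np.median(P[v-3:v+4,u-3:u+4,2]);q=q[abs(q[:,2]-zt)<.006]
    (x,y),r=cv2.minEnclosingCircle((q[:,:2]*1000).astype(np.float32));print(n,round(zt,4),np.round(q.mean(0),4),np.round([x,y,r],1),c["image"][v,u])
for n,(u,v,w) in dict(post1=(265,216,9),post2=(229,339,9)).items():
    q=P[v-w:v+w+1,u-w:u+w+1].reshape(-1,3);q=q[(q[:,2]>.034)&(q[:,2]<.05)];print(n,len(q),np.round(q.mean(0),4))
q=P[235:312,228:262].reshape(-1,3);q=q[(q[:,2]>.042)&(q[:,2]<.06)]
r=cv2.minAreaRect((q[:,:2]*1000).astype(np.float32));print("handle",len(q),r,np.round(np.median(q[:,2]),4))
# box rim
q=P[180:335,105:240].reshape(-1,3);q=q[(q[:,2]>.047)&(q[:,2]<.062)];r=cv2.minAreaRect((q[:,:2]*1000).astype(np.float32));print("rim",len(q),r)
# board
hsv=cv2.cvtColor(c["image"],cv2.COLOR_BGR2HSV)
m=(hsv[...,1]>60)&(P[...,2]>.006)&(P[...,2]<.018);m[:,:110]=0;m[:,310:]=0;m[:170]=0;m[365:]=0
q=P[m];r=cv2.minAreaRect((q[:,:2]*1000).astype(np.float32));print("board",len(q),r)
im=c["image"][190:400,320:500];cv2.imwrite("pics/crop.png",cv2.resize(im,None,fx=2.8,fy=2.8,interpolation=cv2.INTER_CUBIC))
E
```

```text
bench z -0.0009159083569525439
A 0.0292 [ 0.6113 -0.1434  0.0292] [ 611.8 -143.6   19.9] [168 169 169]
B 0.0293 [ 0.5201 -0.1591  0.0291] [ 520.5 -159.5   20. ] [167 167 165]
C 0.0294 [ 0.6153 -0.2581  0.0292] [ 615.7 -258.5   20.2] [168 169 168]
D 0.0292 [ 0.519  -0.2575  0.0291] [ 519.  -258.    19.9] [170 171 169]
E 0.0293 [ 0.4307 -0.2549  0.0292] [ 430.  -255.6   20.1] [169 170 168]
G 0.0297 [ 0.3922 -0.1221  0.0292] [ 392.1 -122.3   19.9] [ 71 128  59]
T 0.0295 [ 0.3201 -0.1708  0.0291] [ 320.1 -170.8   20.2] [128 136  54]
big 0.0331 [ 0.4346 -0.3565  0.0331] [ 434.6 -357.6   32.4] [166 168 167]
post1 43 [0.6146 0.0156 0.0407]
post2 50 [0.3891 0.0823 0.0405]
handle 427 ((509.852294921875, 61.74884796142578), (38.539093017578125, 94.43843078613281), 89.94599151611328) 0.0484
rim 2825 ((535.5537109375, 162.8933563232422), (226.8946533203125, 220.76014709472656), 73.77599334716797)
board 10435 ((523.7080688476562, 123.65228271484375), (289.3497314453125, 264.0135498046875), 73.56503295898438)
```

View pics/crop.png

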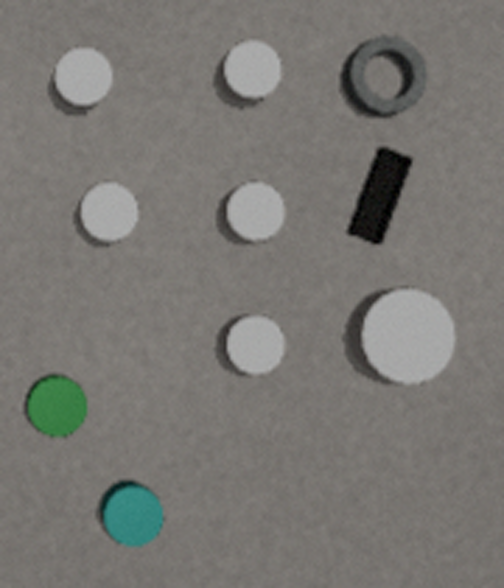

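Candidates: the five white-silver tins at (350,217), (359,266), (411,215), (411,266) and (411,313). All measure 40 mm across and about 30 mm tall. Green and turquoise are the decoys and the 64 mm one is the big tin, and the crop confirms this. I'll take A, B and D, keeping the tool y axis along box x throughout.

```bash
cat >>h.py <<'E'
th=np.deg2rad(73.565);ex=np.array([np.cos(th),np.sin(th)]);ey=np.array([-ex[1],ex[0]]);O=np.array([.5237,.12365])+.065*ex
def box(p): p=np.asarray(p);return np.stack([(p[...,:2]-O)@ex,(p[...,:2]-O)@ey],-1)
E
python3 - <<'E'
from h import *
from plant import get_state
c=pickle.load(open("top0.pkl","rb"));P=cloud(c);B=box(P)
for n,p in dict(A=(.6115,-.1435),B=(.5203,-.1593),C=(.6155,-.2583),D=(.519,-.2577),E=(.4303,-.2553),G=(.392,-.122),tcp=get_state()["position"][:2],p1=(.6146,.0156),p2=(.3891,.0823)).items(): print(n,np.round(box(p)*1000,1))
x=B[...,0];y=B[...,1];z=P[...,2]
m=(abs(y)<.03)&(x<-.06)&(x>-.2)&(z>.03)&(z<.06)
h,e=np.histogram(x[m],np.arange(-.2,-.055,.003));print([(round(a*1000),b,) for a,b in zip(e,h) if b])
m=(abs(y)<.06)&(x<-.1)&(x>-.2)&(z>.042)&(z<.06);print("handle y",np.percentile(y[m],[0,2,98,100]),np.percentile(x[m],[2,50,98]))
for k in(1,-1):
  m=(abs(y-k*.118)<.012)&(x<-.1)&(x>-.2)&(z>.037)&(z<.05);print("post",m.sum(),np.percentile(x[m],[0,5,50,95,100]),np.median(y[m]))
m=(abs(y)<.08)&(x>-.05)&(x<.05)&(z>.0)&(z<.03);print("floor z",np.median(z[m]))
m=(abs(y)<.08)&(x>.0)&(x<.1)&(z>.025)&(z<.07)
h,e=np.histogram(x[m],np.arange(.05,.1,.003));print([(round(a*1000),b,) for a,b in zip(e,h) if b])
E
```

```text
A [-296.4 -159.8]
B [-337.4  -76.8]
C [-405.4 -196.1]
D [-432.1 -103.4]
E [-454.9  -17.6]
G [-337.9   56.8]
tcp [-817.7   74.7]
p1 [-142.9 -117.8]
p2 [-142.7  117.4]
[(-140, np.int64(33)), (-137, np.int64(55)), (-134, np.int64(55)), (-131, np.int64(57)), (-128, np.int64(38)), (-83, np.int64(100)), (-80, np.int64(42))]
handle y [-0.04503066 -0.04362513  0.04297174  0.04487529] [-0.13772936 -0.12968716 -0.10187543]
post 50 [-0.14764811 -0.14724523 -0.14280165 -0.13797996 -0.13743971] 0.1174548694906094
post 41 [-0.1474202  -0.14705991 -0.1426202  -0.13831572 -0.13787991] -0.11818631097903491
floor z 0.01598321790561269
[(59, np.int64(1)), (62, np.int64(385)), (65, np.int64(69)), (68, np.int64(395)), (71, np.int64(183)), (74, np.int64(153)), (77, np.int64(172)), (80, np.int64(179)), (83, np.int64(223)), (86, np.int64(223)), (89, np.int64(190)), (92, np.int64(59)), (95, np.int64(3))]
```

Call:
arm_command:
  deltas: [381,-187,121,0,0,-2.462,1,381,-187,121,0,0,-2.462,1,381,-187,121,0,0,-2.462,1,381,-187,121,0,0,-2.462,1,381,-187,121,0,0,-2.462,1,381,-187,121,0,0,-2.462,1,381,-187,121,0,0,-2.462,1,381,-187,121,0,0,-2.462,1,381,-187,121,0,0,-2.462,1,381,-187,121,0,0,-2.462,1,381,-187,121,0,0,-2.462,1,381,-187,121,0,0,-2.462,1,381,-187,121,0,0,-2.462,1,381,-187,121,0,0,-2.462,1,381,-187,121,0,0,-2.462,1,381,-187,121,0,0,-2.462,1,381,-187,121,0,0,-2.462,1,381,-187,121,0,0,-2.462,1,381,-187,121,0,0,-2.462,1,381,-187,121,0,0,-2.462,1]
  grip_force: 30

```text
t: 2.1
position: [0.5196, -0.2588, 0.1102]
ee_rot: [-0.452, -3.109, 0.0]
ft_force: [-0.2, -0.4, 0.3]
opening: 0.0857
grasp_force: 0.0
```

```bash
cat >st.py <<'E'
from h import *
from plant import get_state
s=get_state();M=R.from_rotvec(s["ee_rot"]).as_matrix()
print(round(s["t"],2),"box XY",np.round(box(s["position"])*1000,1),"z",round(s["position"][2]*1000,1),"tooly deg",np.degrees(np.arctan2(M[1,1],M[0,1])).round(2),"zax",M[:,2].round(3),"open",round(s["opening"],4),"gf",s["grasp_force"].round(1),"ft",s["ft_force"].round(1),"j",np.round(s["joints"],2))
E
python3 st.py
```

```text
Traceback (most recent call last):
  File "st.py", line 4, in <module>
    print(round(s["t"],2),"box XY",np.round(box(s["position"])*1000,1),"z",round(s["position"][2]*1000,1),"tooly deg",np.degrees(np.arctan2(M[1,1],M[0,1])).round(2),"zax",M[:,2].round(3),"open",round(s["opening"],4),"gf",s["grasp_force"].round(1),"ft",s["ft_force"].round(1),"j",np.round(s["joints"],2))
                                                                                                                                                                                                                             ^^^^^^^^^^^^^^^^^^^^^^
AttributeError: 'float' object has no attribute 'round'
```

Call:
arm_command:
  deltas: [1,1,40,0,0,0,1,1,1,70,0,0,0,1,1,1,90,0,0,0,1,1,1,103,0,0,0,1,1,1,103,0,0,0,1,1,1,103,0,0,0,0.3,1,1,103,0,0,0,0.3,1,1,103,0,0,0,0.3,1,1,103,0,0,0,0.3,1,1,103,0,0,0,0.3,1,1,103,0,0,0,0.3,1,1,103,0,0,0,0.3]
  grip_force: 30

```text
t: 3.3
position: [0.5196, -0.2579, 0.0086]
ee_rot: [0.449, 3.108, -0.001]
ft_force: [-1.5, -0.2, 6.2]
opening: 0.0386
grasp_force: 29.5
```

```bash
sed -i 's/s\["grasp_force"\].round(1)/round(float(s["grasp_force"]),1)/' st.py; python3 st.py
```

```text
3.3 box XY [-432.1 -104. ] z 8.6 tooly deg 73.56 zax [ 0.001 -0.001 -1.   ] open 0.0386 gf 29.5 ft [-1.5 -0.2  6.2] j [ 0.87  0.53 -0.6   1.77  0.36  0.95  1.4 ]
```

Call:
arm_command:
  deltas: [0,0,-15,0,0,0,0.3,0,0,-40,0,0,0,0.3,0,0,-75,0,0,0,0.3,0,0,-100,0,0,0,0.3,4,30,-100,0,0,0,0.3,9,70,-100,0,0,0,0.3,14,115,-100,0,0,0,0.3,20,160,-100,0,0,0,0.3,25,205,-100,0,0,0,0.3,31,250,-100,0,0,0,0.3,36,295,-100,0,0,0,0.3,42,340,-100,0,0,0,0.3,47,380,-100,0,0,0,0.3,50,410,-100,0,0,0,0.3,52,424,-100,0,0,0,0.3,52,424,-100,0,0,0,0.3,52,424,-100,0,0,0,0.3]

```text
t: 5.0
position: [0.5892, 0.1622, 0.1075]
ee_rot: [0.451, 3.109, -0.002]
ft_force: [0.2, -0.2, -0.9]
opening: 0.039
grasp_force: 30.3
```

```bash
python3 st.py;python3 - <<'E'
from plant import *
import cv2
cv2.imwrite("pics/s1.png",read_camera("scene")["image"][150:480,250:620])
E
```

```text
5.0 box XY [ -9.5 -52. ] z 107.5 tooly deg 73.51 zax [ 0.    -0.001 -1.   ] open 0.039 gf 30.3 ft [ 0.2 -0.2 -0.9] j [ 0.25  0.51 -0.77  1.61  0.38  1.17  0.68]
```

View pics/s1.png

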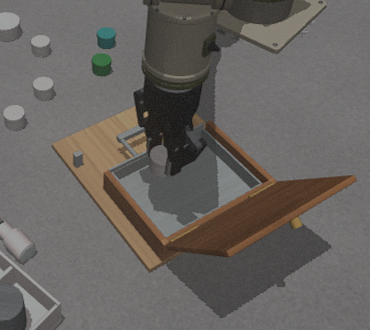

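The picture shows the tin held upright over the tray, at (158,160) in the crop.

Call:
arm_command:
  deltas: [0,1,25,0,0,0,0.3,0,1,50,0,0,0,0.3,0,1,68,0,0,0,0.3,0,1,75,0,0,0,0.3,0,1,79,0,0,0,0.3,0,1,81,0,0,0,0.3,0,1,82,0,0,0,0.3,0,1,82,0,0,0,0.3]

```text
t: 5.85
position: [0.5897, 0.1649, 0.0259]
ee_rot: [0.449, 3.108, 0.0]
ft_force: [0.0, 0.6, -1.1]
opening: 0.0384
grasp_force: 30.3
```

```bash
python3 st.py
```

```text
5.85 box XY [ -6.7 -51.6] z 25.9 tooly deg 73.57 zax [ 0.001  0.    -1.   ] open 0.0384 gf 30.3 ft [ 0.   0.6 -1.1] j [ 0.21  0.61 -0.72  1.67  0.45  1.04  0.62]
```

Call:
arm_command:
  deltas: [0,0,1,0,0,0,0.3,0,0,1.5,0,0,0,0.3,0,0,1.5,0,0,0,0.3]

```text
t: 6.15
position: [0.5898, 0.165, 0.0255]
ee_rot: [0.449, 3.108, -0.0]
ft_force: [-6.2, -2.2, 12.5]
opening: 0.0387
grasp_force: 31.3
```

Call:
arm_command:
  deltas: [0,0,-1,0,0,0,0.45,0,0,-1,0,0,0,0.6,0,0,-1,0,0,0,0.68,0,0,-1,0,0,0,0.68,0,0,-6,0,0,0,0.68,0,0,-20,0,0,0,0.68,0,0,-45,0,0,0,0.68,0,0,-85,0,0,0,0.68,0,0,-85,0,0,0,0.68]

```text
t: 7.05
position: [0.5921, 0.1664, 0.1153]
ee_rot: [0.447, 3.102, 0.005]
ft_force: [0.5, -0.5, 0.2]
opening: 0.0579
grasp_force: 0.0
```

```bash
python3 st.py
```

```text
7.05 box XY [ -4.7 -53.5] z 115.3 tooly deg 73.59 zax [ 0.008  0.002 -1.   ] open 0.0579 gf 0.0 ft [ 0.5 -0.5  0.2] j [ 0.24  0.51 -0.77  1.6   0.38  1.18  0.67]
```

Call:
arm_command:
  deltas: [-4,-45,0,0,0,0,0.8,-7,-90,0,0,0,0,1,-11,-135,0,0,0,0,1,-14,-180,0,0,0,0,1,-18,-225,0,0,0,0,1,-21,-270,0,0,0,0,1,-24,-310,0,0,0,0,1,-25,-330,0,0,0,0,1,-25,-330,0,0,0,0,1,-25,-330,0,0,0,0,1]

```text
t: 8.05
position: [0.5203, -0.1586, 0.1095]
ee_rot: [0.449, 3.108, 0.0]
ft_force: [0.4, 0.9, 0.5]
opening: 0.0855
grasp_force: 0.0
```

```bash
python3 st.py; cat >chk.py <<'E'
from h import *
from plant import read_camera
c=read_camera("top");P=cloud(c);B=box(P);z=P[...,2]
m=((abs(B[...,0]+.008)<.066)&(abs(B[...,1])<.088)&(z>.035)&(z<.06)).astype(np.uint8)
n,l,s,_=cv2.connectedComponentsWithStats(m)
for i in range(1,n):
    if s[i,4]>60: print(s[i,4],np.round(B[l==i].mean(0)*1000,1),"z",np.percentile(z[l==i],[5,50,95]).round(4))
for n,p in dict(A=(.6115,-.1435),B=(.5203,-.1593),C=(.6155,-.2583),D=(.519,-.2577),E=(.4303,-.2553)).items():
    m=(np.hypot(P[...,0]-p[0],P[...,1]-p[1])<.035)&(z>.022)&(z<.034)
    print(n,m.sum(),(P[m].mean(0)[:2]-p).round(4) if m.sum()>50 else "")
m=(abs(B[...,1])<.03)&(B[...,0]<-.06)&(B[...,0]>-.118-.0)&(z>.04)&(z<.06);print("front edge",np.percentile(B[m][:,0],[2,50]).round(4) if m.any() else 0)
E
python3 chk.py
```

```text
8.05 box XY [-336.7  -76.5] z 109.5 tooly deg 73.54 zax [ 0.001 -0.    -1.   ] open 0.0855 gf 0.0 ft [0.4 0.9 0.5] j [ 0.82  0.34 -0.71  1.79  0.25  1.1   1.31]
390 [ -7.3 -51.8] z [0.0432 0.0458 0.0484]
A 345 [-0.0004  0.    ]
B 34 
C 0 
D 0 
E 0 
front edge [-0.0821 -0.0805]
```

Tin D stands at its spot in the tray, top at 46 mm. Next is B.

Call:
arm_command:
  deltas: [0,-1,40,0,0,0,1,0,-1,70,0,0,0,1,0,-1,90,0,0,0,1,0,-1,101,0,0,0,1,0,-1,101,0,0,0,1,0,-1,101,0,0,0,0.3,0,-1,101,0,0,0,0.3,0,-1,101,0,0,0,0.3,0,-1,101,0,0,0,0.3,0,-1,101,0,0,0,0.3,0,-1,101,0,0,0,0.3,0,-1,101,0,0,0,0.3]

```text
t: 9.3
position: [0.5203, -0.16, 0.009]
ee_rot: [0.449, 3.108, -0.001]
ft_force: [-1.0, 0.6, 6.8]
opening: 0.0386
grasp_force: 29.4
```

```bash
python3 st.py
```

```text
9.3 box XY [-338.1  -77. ] z 9.0 tooly deg 73.56 zax [ 0.001 -0.001 -1.   ] open 0.0386 gf 29.4 ft [-1.   0.6  6.8] j [ 0.77  0.48 -0.65  1.86  0.36  0.92  1.23]
```

Call:
arm_command:
  deltas: [0,0,-15,0,0,0,0.3,0,0,-40,0,0,0,0.3,0,0,-75,0,0,0,0.3,0,0,-100,0,0,0,0.3,8,35,-100,0,0,0,0.3,18,78,-100,0,0,0,0.3,28,121,-100,0,0,0,0.3,38,164,-100,0,0,0,0.3,48,207,-100,0,0,0,0.3,58,250,-100,0,0,0,0.3,67,290,-100,0,0,0,0.3,74,318,-100,0,0,0,0.3,77,330,-100,0,0,0,0.3,77,330,-100,0,0,0,0.3,77,330,-100,0,0,0,0.3,77,330,-75,0,0,0,0.3,77,330,-50,0,0,0,0.3,77,330,-32,0,0,0,0.3,77,330,-24,0,0,0,0.3,77,330,-24,0,0,0,0.3]

```text
t: 11.3
position: [0.5389, 0.1775, 0.0311]
ee_rot: [-0.45, -3.108, 0.001]
ft_force: [-0.3, 0.5, 0.1]
opening: 0.0387
grasp_force: 30.3
```

```bash
python3 st.py
```

```text
11.3 box XY [-9.   0.7] z 31.1 tooly deg 73.51 zax [-0.001 -0.001 -1.   ] open 0.0387 gf 30.3 ft [-0.3  0.5  0.1] j [ 0.23  0.53 -0.78  1.78  0.43  1.01  0.57]
```

Call:
arm_command:
  deltas: [0,1,3,0,0,0,0.3,0,1,5,0,0,0,0.3,0,1,6.5,0,0,0,0.3,0,1,7,0,0,0,0.3,0,1,7,0,0,0,0.3]

```text
t: 11.8
position: [0.5399, 0.1797, 0.0259]
ee_rot: [0.449, 3.108, -0.0]
ft_force: [-1.6, -0.8, 8.4]
opening: 0.0387
grasp_force: 31.0
```

Call:
arm_command:
  deltas: [0,0,-1,0,0,0,0.45,0,0,-1,0,0,0,0.6,0,0,-1,0,0,0,0.68,0,0,-1,0,0,0,0.68,0,0,-6,0,0,0,0.68,0,0,-20,0,0,0,0.68,0,0,-45,0,0,0,0.68,0,0,-85,0,0,0,0.68,0,0,-85,0,0,0,0.68,-20,-36,-85,0,0,0,0.8,-42,-76,-85,0,0,0,1,-64,-116,-85,0,0,0,1,-86,-156,-85,0,0,0,1,-108,-196,-85,0,0,0,1,-130,-236,-85,0,0,0,1,-150,-270,-85,0,0,0,1,-160,-289,-85,0,0,0,1,-160,-289,-85,0,0,0,1,-160,-289,-85,0,0,0,1]

```text
t: 13.7
position: [0.6113, -0.1426, 0.1104]
ee_rot: [0.449, 3.109, 0.001]
ft_force: [0.6, -0.1, -0.6]
opening: 0.0853
grasp_force: 0.0
```

```bash
python3 st.py; python3 chk.py
```

```text
13.7 box XY [-295.6 -159.3] z 110.4 tooly deg 73.55 zax [ 0.001  0.001 -1.   ] open 0.0853 gf 0.0 ft [ 0.6 -0.1 -0.6] j [ 0.69  0.53 -0.7   1.57  0.36  1.18  1.2 ]
389 [ -7.3 -51.7] z [0.0432 0.0458 0.0482]
391 [-7.2  0.2] z [0.043  0.0459 0.0483]
A 178 [-0.0052  0.007 ]
B 0 
C 0 
D 0 
E 0 
front edge [-0.0822 -0.0807]
```

Call:
arm_command:
  deltas: [0,-1,40,0,0,0,1,0,-1,70,0,0,0,1,0,-1,90,0,0,0,1,0,-1,102,0,0,0,1,0,-1,102,0,0,0,1,0,-1,102,0,0,0,0.3,0,-1,102,0,0,0,0.3,0,-1,102,0,0,0,0.3,0,-1,102,0,0,0,0.3,0,-1,102,0,0,0,0.3,0,-1,102,0,0,0,0.3,0,-1,102,0,0,0,0.3]

```text
t: 14.95
position: [0.6115, -0.144, 0.009]
ee_rot: [0.449, 3.108, -0.0]
ft_force: [-1.6, 0.2, 5.8]
opening: 0.0387
grasp_force: 29.5
```

```bash
python3 st.py
```

```text
14.95 box XY [-296.9 -160. ] z 9.0 tooly deg 73.56 zax [ 0.001 -0.001 -1.   ] open 0.0387 gf 29.5 ft [-1.6  0.2  5.8] j [ 0.65  0.64 -0.65  1.63  0.44  1.02  1.14]
```

Call:
arm_command:
  deltas: [0,0,-15,0,0,0,0.3,0,0,-40,0,0,0,0.3,0,0,-75,0,0,0,0.3,0,0,-100,0,0,0,0.3,22,30,-100,0,0,0,0.3,48,66,-100,0,0,0,0.3,74,102,-100,0,0,0,0.3,100,138,-100,0,0,0,0.3,126,174,-100,0,0,0,0.3,152,210,-100,0,0,0,0.3,178,246,-100,0,0,0,0.3,200,276,-100,0,0,0,0.3,212,290,-100,0,0,0,0.3,212,290,-100,0,0,0,0.3,212,290,-100,0,0,0,0.3,212,290,-75,0,0,0,0.3,212,290,-50,0,0,0,0.3,212,290,-32,0,0,0,0.3,212,290,-24,0,0,0,0.3,212,290,-24,0,0,0,0.3]

```text
t: 16.95
position: [0.4896, 0.193, 0.0313]
ee_rot: [-0.451, -3.108, 0.001]
ft_force: [-0.5, 0.4, -0.3]
opening: 0.0386
grasp_force: 30.3
```

```bash
python3 st.py
```

```text
16.95 box XY [-8.2 52.3] z 31.3 tooly deg 73.48 zax [-0.001 -0.001 -1.   ] open 0.0386 gf 30.3 ft [-0.5  0.4 -0.3] j [ 0.24  0.46 -0.82  1.89  0.41  0.97  0.51]
```

Call:
arm_command:
  deltas: [0,0,3,0,0,0,0.3,0,0,5,0,0,0,0.3,0,0,6.5,0,0,0,0.3,0,0,7,0,0,0,0.3,0,0,7,0,0,0,0.3]

```text
t: 17.45
position: [0.4901, 0.1942, 0.026]
ee_rot: [0.449, 3.108, -0.001]
ft_force: [-3.9, -2.6, 9.9]
opening: 0.0386
grasp_force: 31.1
```

Call:
arm_command:
  deltas: [0,0,-1,0,0,0,0.45,0,0,-1,0,0,0,0.6,0,0,-1,0,0,0,0.68,0,0,-1,0,0,0,0.68,0,0,-6,0,0,0,0.68,0,0,-20,0,0,0,0.68,0,0,-45,0,0,0,0.68,0,0,-85,0,0,0,0.68,0,0,-85,0,0,0,0.55,-17,-42,-85,0,0,0,0.55,-35,-84,-85,0,0,0,0.55,-52,-126,-85,0,0,0,0.55,-52,-126,-85,0,0,0,0.55,-52,-126,-85,0,0,0,0.55,-52,-126,-85,0,0,0,0.55]

```text
t: 18.95
position: [0.5038, 0.06, 0.1103]
ee_rot: [0.446, 3.109, 0.001]
ft_force: [0.3, 0.8, 0.6]
opening: 0.047
grasp_force: 0.0
```

```bash
python3 st.py; python3 chk.py;python3 - <<'E'
from plant import *
import cv2
cv2.imwrite("pics/s2.png",read_camera("scene")["image"][150:480,200:640])
E
```

```text
18.95 box XY [-131.7    1.1] z 110.3 tooly deg 73.66 zax [ 0.001  0.    -1.   ] open 0.047 gf 0.0 ft [0.3 0.8 0.6] j [ 0.55  0.29 -0.85  1.88  0.24  1.08  0.89]
A 0 
B 0 
C 350 [-0.0003  0.0002]
D 0 
E 359 [0.0005 0.0004]
front edge 0
```

View pics/s2.png

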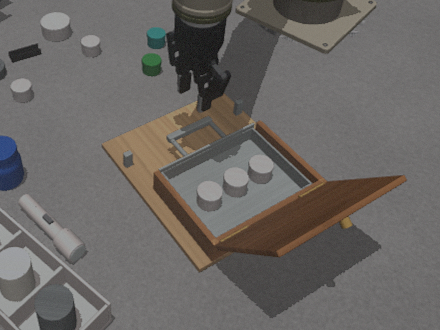

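Three tins stand upright at (209,195), (235,181) and (261,168) in the crop, and the other two haven't moved. Now the handle.

Call:
arm_command:
  deltas: [-1,-1,30,0,0,0,0.55,-1,-1,55,0,0,0,0.55,-1,-1,75,0,0,0,0.55,-1,-1,84,0,0,0,0.55,-1,-1,84,0,0,0,0.55,-1,-1,84,0,0,0,0,-1,-1,84,0,0,0,0,-1,-1,84,0,0,0,0,-1,-1,84,0,0,0,0,-1,-1,84,0,0,0,0,-1,-1,84,0,0,0,0]
  grip_force: 50

```text
t: 20.15
position: [0.5055, 0.0584, 0.027]
ee_rot: [0.448, 3.107, 0.002]
ft_force: [-0.5, 4.5, 6.8]
opening: 0.0113
grasp_force: 50.5
```

```bash
python3 st.py
```

```text
20.15 box XY [-132.7   -1. ] z 27.0 tooly deg 73.61 zax [ 0.002  0.001 -1.   ] open 0.0113 gf 50.5 ft [-0.5  4.5  6.8] j [ 0.48  0.42 -0.79  1.94  0.36  0.93  0.8 ]
```

Call:
arm_command:
  deltas: [0,-1,0,0,0,0,0,0,-3,0,0,0,0,0,0,-6,0,0,0,0,0,0,-10,0,0,0,0,0,0,-14,0,0,0,0,0,0,-18,0,0,0,0,0,0,-22,0,0,0,0,0,0,-26,0,0,0,0,0,0,-30,0,0,0,0,0,0,-34,0,0,0,0,0,0,-38,0,0,0,0,0,0,-42,0,0,0,0,0,0,-46,0,0,0,0,0,0,-50,0,0,0,0,0,0,-54,0,0,0,0,0,0,-57,0,0,0,0,0,0,-59,0,0,0,0,0,0,-60,0,0,0,0,0,0,-60,0,0,0,0,0,0,-60,0,0,0,0,0]

```text
t: 22.15
position: [0.4889, 0.0017, 0.027]
ee_rot: [0.447, 3.107, 0.004]
ft_force: [1.1, 8.0, 5.5]
opening: 0.0116
grasp_force: 50.3
```

```bash
python3 st.py; python3 - <<'E'
from h import *
from plant import *
for cam in("top","scene"):
  c=read_camera(cam);P=cloud(c);B=box(P);x,y,z=B[...,0],B[...,1],P[...,2]
  m=(abs(y)<.09)&(x<-.12)&(x>-.165)&(z>.046)&(z<.057)
  if m.any():
    print(cam,m.sum(),"front",np.percentile(x[m],[2,10,50,90,98]).round(4))
    h,e=np.histogram(x[m],np.arange(-.165,-.119,.003));print([(round(a*1000),int(b)) for a,b in zip(e,h) if b])
  for k in(1,-1):
    q=(abs(y-k*.118)<.012)&(x<-.12)&(x>-.165)&(z>.037)&(z<.05)
    if q.any():print("post",q.sum(),np.percentile(x[q],[2,50,98]).round(4))
  m=((abs(x+.068)<.066)&(abs(y)<.088)&(z>.042)&(z<.051)).astype(np.uint8)
  n,l,s,_=cv2.connectedComponentsWithStats(m)
  for i in range(1,n):
    if s[i,4]>80: print(s[i,4],B[l==i].mean(0).round(4),np.median(z[l==i]).round(4))
  if cam=="scene":cv2.imwrite("pics/s3.png",c["image"][150:480,200:640])
E
```

```text
22.15 box XY [-191.8   -1.1] z 27.0 tooly deg 73.64 zax [ 0.003  0.002 -1.   ] open 0.0116 gf 50.3 ft [1.1 8.  5.5] j [ 0.6   0.37 -0.79  1.99  0.33  0.91  0.93]
top 37 front [-0.1415 -0.1409 -0.1396 -0.1377 -0.1375]
[(-144, 3), (-141, 27), (-138, 7)]
post 43 [-0.1476 -0.143  -0.1381]
373 [-0.0661 -0.0517] 0.046
98 [-0.0543 -0.0006] 0.0461
334 [-0.0643  0.0528] 0.0458
scene 399 front [-0.162  -0.1512 -0.1391 -0.1372 -0.1363]
[(-165, 8), (-162, 9), (-159, 10), (-156, 8), (-153, 8), (-150, 9), (-147, 4), (-144, 30), (-141, 220), (-138, 93)]
post 41 [-0.1478 -0.1421 -0.137 ]
post 51 [-0.1475 -0.1417 -0.1369]
358 [-0.0649  0.0492] 0.0466
378 [-0.0648 -0.0022] 0.0465
397 [-0.0647 -0.0541] 0.0464
```

View pics/s3.png

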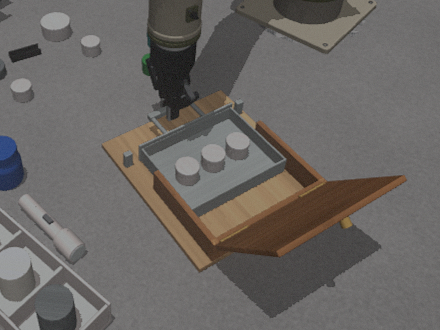

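The front face is at -0.1415 and the post centres at -0.1425, so it's level within about 1 mm. The tins are upright at (188,171), (213,157) and (237,145). I'll let it settle and hand in.

Call:
arm_command:
  deltas: [0,-0.5,0,0,0,0,0,0,-0.5,0,0,0,0,0,0,-0.5,0,0,0,0,0,0,-0.5,0,0,0,0,0,0,-0.5,0,0,0,0,0]

```text
t: 22.75
position: [0.4887, 0.0014, 0.027]
ee_rot: [0.446, 3.107, 0.004]
ft_force: [1.6, 8.4, 5.8]
opening: 0.0111
grasp_force: 50.3
```

```bash
python3 st.py; python3 -c "from plant import hand_in;print(hand_in())"
```

```text
22.75 box XY [-192.2   -1. ] z 27.0 tooly deg 73.65 zax [ 0.003  0.002 -1.   ] open 0.0111 gf 50.3 ft [1.6 8.4 5.8] j [ 0.61  0.37 -0.79  1.99  0.33  0.91  0.93]
the job is handed in; nothing more can be done
None
```

I handed the job in at 22.8 s: three tins stand upright in the tray, the other two were measured unmoved before the pull, and the gripper still holds the handle with the tray front about 1 mm from the marker posts' centre line; the hand-in returned no verdict.

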